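# Read the amber filter on the densitometer

## Task

Lay the amber filter flat on the densitometer's raised measuring port, glass over the port, and let go of it. Then take the sprung reading arm by its cross handle, bring it down against its spring all the way to its stop, so that the reading head sits in the filter's opening on the glass, and finish while still holding it fully down, because the reading is taken as long as it is held. Leave the other two filters, the timer and the vial where they are.

Things in the scene. Friction and masses are not known exactly. Their poses are not given: they have to be found in the camera images.
- amber_filter: optical filter of amber glass in a square black mount 50 x 50 x 15 mm, about 70 g, lying flat, an amber stripe on two sides; origin at the centre of its underside, z up. A round opening of 36 mm in the mount shows the glass, which is flush with the underside and whose top lies 6 mm above the underside (9 mm below the mount's top). Grip it across two parallel sides.
- green_filter: the same filter in green glass; stays where it is
- blue_filter: the same filter in blue glass; stays where it is. The three lie about 97 mm apart in a row, in any order, on a white card 3 mm thick
- densitometer: bench densitometer, cream base 34 mm high at most, fixed to the bench; origin on the bench under the centre of the measuring port, -x to its front, z up. Base 160 mm wide from x -75 to +60 mm, then 84 mm wide back to x +190 mm. A stop post 14 mm wide and 95 mm high stands at x +92 mm, the pivot body (68 mm wide, 108 mm high) at x +150 mm.
- port_top (a point): centre of the flat top of the measuring port, a black round post 34 mm in diameter with a small light in the middle, top 70 mm above the bench and 38 mm above the base; the filter lies on it and overhangs on all sides
- reading_arm (a joint): angle of the sprung reading arm (rad): 0 raised steeply at the back, where its spring returns it; 1.35 at its lower stop, level over the port, pointing to the densitometer's front (-x). Lowering swings the handle forward and down in an arc about hinge_pin. The spring pushes back with about 3 N at the handle at first, 8 N at the stop
- hinge_pin (a point): centre of the arm's hinge pin, 90 mm above the bench, 150 mm behind the port; the hinge axis lies along the densitometer's y
- handle_left (a point): grip point on the left half (y +33 mm from its middle) of the arm's cross handle: a round dark bar, 12 mm thick, 104 mm long along the densitometer's y, at the arm's free end, 205 mm from the hinge. Moves with the arm: 0.29 m above the bench when raised, 0.103 m at the stop. The arm (18 mm wide) joins at the bar's middle, so grip beside it, fingers in front of and behind the bar
- handle_right (a point): the same on the right half (y -33 mm)
- reading_head: black sprung reading head, 22 mm in diameter, under the arm 150 mm from the hinge; origin at the centre of its lower face. At the stop it enters the filter's opening and the glass pushes it in about 2 mm. If the filter lies more than about 7 mm off the port's centre, the head meets the mount and the arm cannot reach its stop
- bench_timer: white bench timer standing on edge, 21 x 62 x 66 mm, bystander; origin under its middle
- sample_vial: small glass vial with a red cap, 27 mm in diameter, 53 mm high, bystander; origin under its middle

How it is judged:
By the outcome, as a careful person would: the job done as asked, in the order asked, and still so for the second after the job is handed in, while the arm keeps its last pose, push and grip.
It also fails if it takes over 54 s, if anything falls off the work surface, if the arm or the gripper's body presses on something with over 40 N, if the wrist force passes 120 N, or if a joint passes its speed limit or range.

## Robot

A 7-joint arm with a two-finger parallel gripper is mounted at the origin on a cart in front of the work surface, level with it; the furniture and walls round the work are solid. World frame = base frame: x ahead of the robot, y to its left, z up, the work surface at z = 0. Lengths are in m, angles in rad, forces in N, time in s.
With the tool pointing down it reaches from about 0.4 to 0.9 m from the base axis. Payload 5.5 kg.
Tool frame: the origin (TCP) lies between the finger pads; the fingertips stand 11 mm ahead of it and the grasp point (between the pads) lies 8 mm behind it; z points along the fingers, y is the direction in which the jaws open and shut (so a half turn about z gives the same grasp; the last joint's range is limited). The gripper opens to 85 mm and grips with 20 to 120 N. Pads are 22 mm wide; open, the fingers measure 114 mm over their backs; the gripper's body (76 mm by 85 mm) begins 54 mm behind the grasp point. The pads swing forward as they close: fully open they stand 13 mm farther back than shut.
Start: joints at [1.37, 0.501, -0.427, 1.55, 0.221, 1.138, -0.21], TCP at [0.291, -0.581, 0.242] pointing down, gripper open.
Joint ranges: [-2.88, 2.88], [-0.31, 2.03], [-1.54, 1.56], [0.2, 2.42], [-1.41, 4.55], [0.19, 2.02], [-2.57, 2.57]. Speed limits (rad/s): [2.57, 2.57, 3.14, 3.14, 3.14, 3.14, 3.14].

## Interface

Orientations are given as a unit quaternion [w, x, y, z].
In Python, from cell import sensors, camera, ticket gives the robot as it stands. The module is installed in compiled form; this text tells all that it offers.
- The arm moves only by the tool drive_tool, never from a script. Its arguments are lists of equal length, an entry for each row: "offset": the shift along the tool's x, y, z in mm, a list of three; "delta_rot": the turn, a rotation vector about the tool's x, y, z in degrees, a list of three; "fingers": the opening, from -1 (shut) to 1 (fully open). A call has 1 to 5 rows; each row shifts and turns the commanded pose from where the row before left it, along the tool's axes as they then stand; what a row does not reach is not made up. A row lasts 1/12 s, in which the tool goes at most 41.7 mm and 7.16 degrees, less where a joint would pass 70% of its speed; a pose out of reach is approached as far as the arm can. A call is refused whole if a number of a shift passes 41.7 or a number of a turn 7.16, either way. A call with a gripper value outside its range is refused whole. The fingers move at their own pace and stop on an object; "newtons" is the grip in N (left out, the last holds). Time passes only in rows, so rows that do not move let the fingers close. It gives the time, the measured TCP pose, the force and the opening at its end, in the units of the state.
- sensors.get_obs(): the state, without advancing time (a new reading comes with each control period).
- camera(name): name is "side" or "top"; returns a dict with "image" (480x640x3 uint8, blue, green, red), "depth" (480x640 float32, m along the optical axis (not along the pixel's ray), 0 where there is no reading), "fx", "fy", "cx", "cy" (pixels), "T" (4x4, takes a point from camera to world coordinates). Camera axes: x right, y down, z forward; pixel columns grow to the right and rows downward; lengths in m; the calibration is good to about 2 mm. A picture is of the moment at which its call begins.
- ticket.hand_in(): hands the job in, once; it reports no verdict.
The state is a dict: "time_s": time; "joint_positions": joint angles; "joint_vel": joint speeds; "tau": joint torques, N m; "tcp_pos": TCP position; "tcp_rot": TCP orientation; "force": force on the tool from outside, world axes, zero at the start; "torque": the same for the moment, N m; "grip_width": finger opening in m.
Only numpy, scipy, OpenCV 4.12 (cv2) and the standard library are available. Lean on these libraries where they do the work, as an engineer would, in place of code of your own. Each camera call takes 0.05 s, during which the arm holds its last target. There are 200 camera calls.

## Working session

There is one attempt and no reset: what is moved stays moved. The work goes in short steps, Python scripts to look and compute and a tool call to move; the robot and the scene stay as the last step left them, time stands still between calls to the robot, and variables do not carry over. Pictures are saved under pics/ and viewed, about 8 in all and at most 12, crops included, and the job is handed in when it is done.

Besides the shell and the picture viewer there is one more tool, called after ">>>" as name(argument=value, ...) on one line, values as JSON. drive_tool: Moves the arm, as the interface text tells. Its arguments: {"type":"object","properties":{"offset":{"type":"array"},"delta_rot":{"type":"array"},"fingers":{"type":"array"},"newtons":{"type":"number"}},"required":["offset","delta_rot","fingers"]}

```bash
mkdir -p pics; python3 - <<'E'
from cell import sensors,camera
import cv2,numpy as np
for n in("top","side"):
    c=camera(n); cv2.imwrite(f"pics/{n}0.png",c["image"]); np.savez(f"{n}0.npz",**c); print(n,c["fx"],c["cx"],c["cy"],c["T"].round(3).tolist())
o=sensors.get_obs();print(o)
E
```

```text
top 549.8293990816722 325.9243118408242 236.1773749495735 [[0.006, -0.982, 0.191, 0.248], [-1.0, -0.004, 0.014, 0.054], [-0.013, -0.191, -0.981, 1.584], [0.0, 0.0, 0.0, 1.0]]
side 510.56272613617995 321.29182671107276 236.59784334671693 [[-0.359, -0.824, 0.438, 0.067], [-0.933, 0.324, -0.156, 0.224], [-0.013, -0.465, -0.885, 1.147], [0.0, 0.0, 0.0, 1.0]]
{'time_s': 0.1, 'joint_positions': array([ 1.37021081,  0.5017755 , -0.42678479,  1.55132506,  0.22079275,
        1.1382957 , -0.21025918]), 'joint_vel': array([ 0.00229746, -0.00124091, -0.00107429, -0.00266657,  0.0010823 ,
       -0.00021969,  0.00109047]), 'tau': array([-1.15027014e-02, -5.70809591e+01, -5.83895355e+00, -2.81748211e+01,
        1.05539957e-02,  5.55579303e-03,  2.01110663e-05]), 'tcp_pos': array([ 0.29045686, -0.58082767,  0.2413561 ]), 'tcp_rot': array([-8.60921860e-04,  9.73225630e-01,  2.29850174e-01, -1.69466998e-04]), 'force': array([-0.06277072,  0.27291234, -0.25303859]), 'torque': array([ 0.05012567, -0.01313795,  0.02818724]), 'grip_width': 0.08567392031653201}
```

View pics/top0.png

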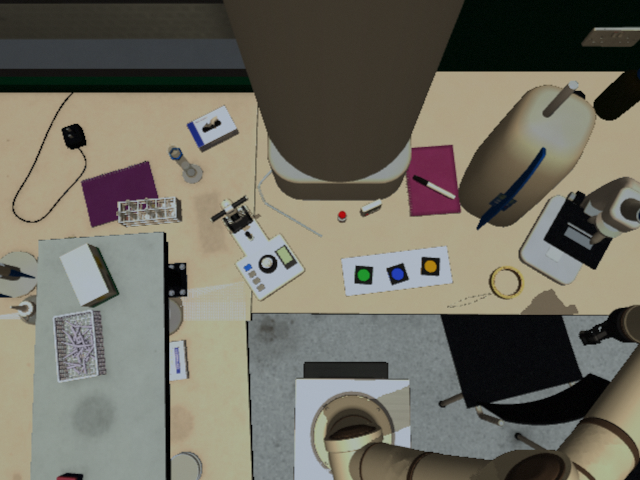

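View pics/side0.png

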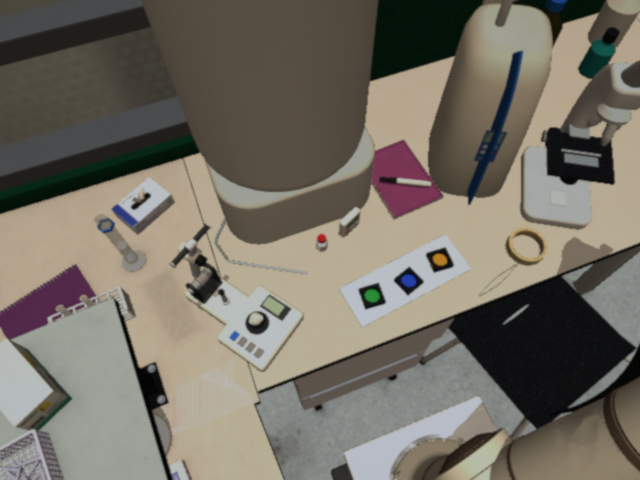

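The amber filter is at about (430,266) in the top view, the port at (267,264) and the raised handle at (231,207). In the side view they're at (440,260), (257,320) and (190,245). Next I'll measure them.

```bash
cat > h.py <<'E'
import numpy as np,cv2
def load(n): return dict(np.load(n+".npz"))
def ray(c,u,v):
    d=np.array([(u-c["cx"])/c["fx"],(v-c["cy"])/c["fy"],1.]); return c["T"][:3,3],c["T"][:3,:3]@d
def atz(c,u,v,z):
    o,d=ray(c,u,v); return o+d*(z-o[2])/d[2]
def cloud(c):
    v,u=np.mgrid[:480,:640]; D=c["depth"]; P=np.stack([(u-c["cx"])/c["fx"]*D,(v-c["cy"])/c["fy"]*D,D],-1)
    return P@c["T"][:3,:3].T+c["T"][:3,3]
E
python3 - <<'E'
from h import *
crops=[]
for n in("top","side"):
    c=load(n+"0"); im=c["image"]; P=cloud(c); h=cv2.cvtColor(im,cv2.COLOR_BGR2HSV)
    ux=(415,450,250,285) if n=="top" else (420,460,245,280)
    sub=np.zeros(im.shape[:2],bool); sub[ux[2]:ux[3],ux[0]:ux[1]]=1
    m=sub&(h[...,0]>8)&(h[...,0]<30)&(h[...,1]>150)&(h[...,2]>90)
    ys,xs=np.nonzero(m); print(n,"amber px",xs.mean(),ys.mean(),len(xs),"at z.009",atz(c,xs.mean(),ys.mean(),.009).round(4))
    # dark mount
    m=(sub&(im.max(-1)<70)|m).astype(np.uint8); k=cv2.findContours(m,0,2)[0]; k=max(k,key=cv2.contourArea)
    q=np.array([atz(c,*p,.018)[:2] for p in k[:,0]],np.float32); print("mount",cv2.minAreaRect(q*1000))
    # white card
    m=((h[...,1]<40)&(h[...,2]>170)).astype(np.uint8)
    b=(330,470,240,300) if n=="top" else (330,480,230,330)
    s=np.zeros_like(m); s[b[2]:b[3],b[0]:b[1]]=m[b[2]:b[3],b[0]:b[1]]
    k=max(cv2.findContours(s,0,2)[0],key=cv2.contourArea); q=np.array([atz(c,*p,.003)[:2] for p in k[:,0]],np.float32); print("card",cv2.minAreaRect(q*1000))
    # densitometer points by depth: port heights
    b=(205,310,190,305) if n=="top" else (160,310,215,375)
    S=P[b[2]:b[3],b[0]:b[1]].reshape(-1,3); g=(S[:,2]>.062)&(S[:,2]<.076)
    print("z .062-.076 n",g.sum())
    t=S[g]; 
    cl=cv2.partition if 0 else None
    from scipy.cluster.hierarchy import fcluster,linkage
    L=fcluster(linkage(t),.012,'distance')
    for i in set(L):
        a=t[L==i]
        if len(a)>8: print(" cl",len(a),a.mean(0).round(4),a.min(0).round(3),a.max(0).round(3))
    t=S[S[:,2]>.2]; L=fcluster(linkage(t),.015,'distance')
    for i in set(L):
        a=t[L==i]
        if len(a)>8:
            w,V=np.linalg.eigh(np.cov(a.T)); print(" hi",len(a),a.mean(0).round(4),a.min(0).round(3),a.max(0).round(3),"dir",V[:,2].round(3))
    g=(S[:,2]>.024)&(S[:,2]<.042); print("base",cv2.minAreaRect((S[g][:,:2]*1000).astype(np.float32)))
    crops.append(cv2.resize(im[b[2]:b[3],b[0]:b[1]],None,fx=3.4,fy=3.4,interpolation=2))
H=max(k.shape[0] for k in crops); cv2.imwrite("pics/c1.png",np.hstack([cv2.copyMakeBorder(k,0,H-k.shape[0],0,0,0) for k in crops])[:, :].astype(np.uint8)); print([k.shape for k in crops])
E
```

```text
top amber px 430.05645161290323 265.80645161290323 124 at z.009 [ 0.4686 -0.2243  0.009 ]
mount ((467.6833190917969, -222.45114135742188), (45.830326080322266, 49.047386169433594), 88.12731170654297)
card ((456.4805908203125, -127.52410888671875), (112.153076171875, 312.1234130859375), 7.18422269821167)
z .062-.076 n 104
 cl 29 [0.6666 0.1629 0.0676] [0.66  0.124 0.062] [0.676 0.196 0.076]
 cl 61 [0.467  0.2423 0.0695] [0.452 0.226 0.062] [0.48  0.254 0.075]
 hi 56 [0.2477 0.0541 1.5843] [0.248 0.054 1.584] [0.248 0.054 1.584] dir [ 0.172 -0.037 -0.984]
 hi 236 [0.5646 0.3088 0.2978] [0.532 0.264 0.287] [0.599 0.354 0.306] dir [-0.561  0.828 -0.007]
 hi 183 [0.5732 0.3145 0.2498] [0.547 0.293 0.232] [0.602 0.339 0.271] dir [-0.795 -0.535 -0.286]
base ((553.9351806640625, 224.99472045898438), (272.38116455078125, 286.0382080078125), 34.43992233276367)
side amber px 439.5241379310345 259.2344827586207 145 at z.009 [ 0.4656 -0.2247  0.009 ]
mount ((461.9459533691406, -220.67501831054688), (49.925994873046875, 51.00442886352539), 86.62268829345703)
card ((452.9143371582031, -127.00143432617188), (113.92021942138672, 313.8977355957031), 7.306711196899414)
z .062-.076 n 358
 cl 215 [0.6698 0.1404 0.0691] [0.657 0.042 0.062] [0.741 0.236 0.076]
 cl 99 [0.4641 0.2414 0.0691] [0.448 0.227 0.063] [0.478 0.257 0.076]
 cl 14 [0.5945 0.2958 0.0684] [0.591 0.29  0.063] [0.602 0.302 0.073]
 cl 13 [0.5391 0.293  0.0689] [0.537 0.289 0.062] [0.542 0.298 0.075]
 cl 17 [0.5623 0.3464 0.0697] [0.556 0.339 0.063] [0.572 0.355 0.075]
 hi 102 [0.0673 0.2237 1.1468] [0.067 0.224 1.147] [0.067 0.224 1.147] dir [ 0.073  0.062 -0.995]
 hi 705 [0.5623 0.3098 0.2761] [0.53  0.262 0.223] [0.602 0.353 0.307] dir [ 0.038 -0.157  0.987]
base ((570.4583129882812, 205.74221801757812), (274.0068054199219, 365.0947570800781), 41.640506744384766)
[(391, 357, 3), (544, 510, 3)]
```

```bash
python3 -c "
import cv2;i=cv2.imread('pics/c1.png');print(i.shape);cv2.imwrite('pics/c1.png',cv2.resize(i,None,fx=min(1,800/i.shape[1]),fy=min(1,800/i.shape[1])))"
```

```text
(544, 867, 3)
```

View pics/c1.png

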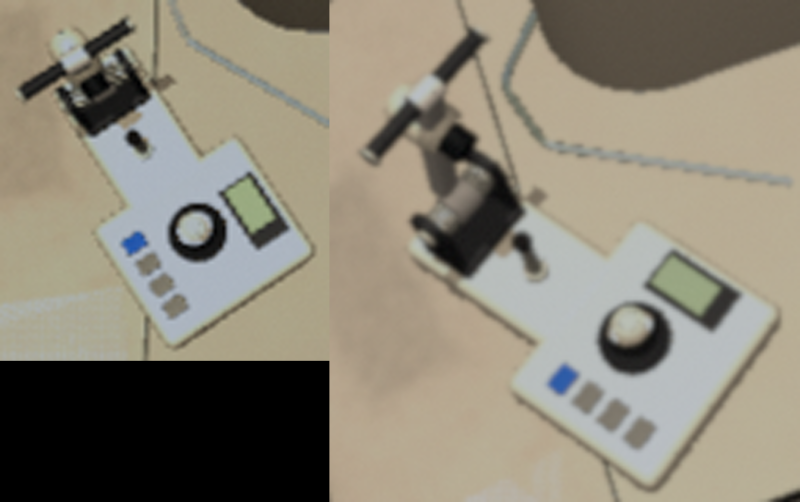

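Top and side agree within 3 mm. Port is about (0.4655, 0.242) and the densitometer yaw about 34°. The handle prediction from that matches its measured position. Next I'll refine the filter's yaw and work out the first approach.

```bash
cat >> h.py <<'E'
from scipy.spatial.transform import Rotation as R
def rot(o): return R.from_quat(np.roll(o["tcp_rot"],-1))
def plan(o,target,yawy):
    "offset (mm, tool axes) and rotvec (deg, tool axes) to TCP target, tool down with tool y at world yaw yawy deg"
    a=np.radians(yawy); y=np.array([np.cos(a),np.sin(a),0]); z=np.array([0,0,-1.]); x=np.cross(y,z)
    T=R.from_matrix(np.stack([x,y,z],1)); r=rot(o)
    return "tool off mm",(r.inv().apply(np.array(target)-o["tcp_pos"])*1000).round(1),"final-axes off",(T.inv().apply(np.array(target)-o["tcp_pos"])*1000).round(1),"rotvec",np.degrees((r.inv()*T).as_rotvec()).round(2)
E
python3 - <<'E'
from h import *
from cell import sensors
for n,(u,v) in(("top",(430,266)),("side",(440,260))):
    c=load(n+"0"); g=c["image"].max(-1)[v-20:v+21,u-22:u+23]; S=8
    G=cv2.resize(g,None,fx=S,fy=S,interpolation=cv2.INTER_CUBIC); am=cv2.resize(c["image"],None,fx=1,fy=1)
    hs=cv2.cvtColor(cv2.resize(c["image"][v-20:v+21,u-22:u+23],None,fx=S,fy=S,interpolation=2),cv2.COLOR_BGR2HSV)
    m=((G<120)|((hs[...,1]>120)&(hs[...,0]<30))).astype(np.uint8)
    k=max(cv2.findContours(m,0,2)[0],key=cv2.contourArea)[:,0]
    q=np.array([atz(c,(p[0]+.5)/S-.5+u-22,(p[1]+.5)/S-.5+v-20,.018)[:2] for p in k],np.float32); print(n,cv2.minAreaRect(q*1000))
    P=cloud(c); b=(205,310,190,305) if n=="top" else (160,310,215,375)
    Q=P[b[2]:b[3],b[0]:b[1]].reshape(-1,3); a=np.radians(34.1); d=Q-[.4655,.242,0]
    X=d[:,0]*np.cos(a)+d[:,1]*np.sin(a); Y=-d[:,0]*np.sin(a)+d[:,1]*np.cos(a)
    for lo,hi in((.06,.075),(.08,.1),(.1,.12),(.2,.24),(.24,.28),(.28,.31)):
        s=(Q[:,2]>lo)&(Q[:,2]<hi)&(abs(Y)<.09)&(X>-.1)&(X<.22)
        if s.any(): print(lo,s.sum(),"X",X[s].min().round(3),X[s].max().round(3),"Y",Y[s].min().round(3),Y[s].max().round(3),"meanXY",X[s].mean().round(4),Y[s].mean().round(4))
    # column
    s=(P[...,2]>.15)&(P[...,2]<.6)&(P[...,0]>.3)&(P[...,1]<.25)&(P[...,1]>-.2); q=P[s]; print("column",q.min(0).round(3),q.max(0).round(3),len(q))
o=sensors.get_obs(); print(plan(o,[.467,-.2245,.12],-2.5))
E
```

```text
top ((466.81512451171875, -222.03334045410156), (53.74775314331055, 52.988582611083984), 86.01045227050781)
0.06 76 X -0.013 0.138 Y -0.033 0.034 meanXY 0.0241 -0.001
0.08 119 X 0.088 0.169 Y -0.038 0.037 meanXY 0.1377 -0.0019
0.1 89 X 0.137 0.167 Y -0.033 0.035 meanXY 0.1509 0.0002
0.2 17 X 0.105 0.127 Y -0.016 0.015 meanXY 0.1121 0.0004
0.24 166 X 0.102 0.161 Y -0.016 0.015 meanXY 0.1317 -0.0005
0.28 236 X 0.111 0.129 Y -0.052 0.052 meanXY 0.1195 -0.0003
column [ 0.65 -0.15  0.15] [0.801 0.235 0.6  ] 10194
side ((462.2330017089844, -220.6109619140625), (54.99284744262695, 55.02488327026367), 86.16681671142578)
0.06 149 X -0.017 0.151 Y -0.032 0.034 meanXY 0.0383 0.0016
0.08 255 X 0.086 0.166 Y -0.037 0.038 meanXY 0.1363 0.0032
0.1 201 X 0.133 0.167 Y -0.034 0.034 meanXY 0.1485 0.0004
0.2 53 X 0.101 0.14 Y -0.015 0.016 meanXY 0.1121 0.0032
0.24 264 X 0.099 0.157 Y -0.017 0.016 meanXY 0.123 0.0028
0.28 396 X 0.109 0.126 Y -0.052 0.052 meanXY 0.1161 0.0012
column [ 0.648 -0.153  0.15 ] [1.127 0.25  0.6  ] 29573
('tool off mm', array([ 317.3, -239.5,  121.8]), 'final-axes off', array([363.7, 160.8, 121.4]), 'rotvec', array([-9.000e-02, -6.000e-02, -6.092e+01]))
```

>>> drive_tool(offset=[[31.7, -24, 0], [31.7, -24, 0], [31.7, -24, 0], [31.7, -24, 0], [31.7, -24, 0]], delta_rot=[[0, 0, 0], [0, 0, 0], [0, 0, 0], [0, 0, 0], [0, 0, 0]], fingers=[1, 1, 1, 1, 1], newtons=40)

```text
time_s: 0.52
tcp_pos: [0.3791, -0.4012, 0.2419]
tcp_rot: [-0.0, 0.973, 0.23, -0.0]
force: [1.0, -1.2, -0.3]
grip_width: 0.0854
```

>>> drive_tool(offset=[[31.7, -24, 0], [31.7, -24, 0], [31.7, -24, 0], [31.7, -24, 0], [31.7, -24, 0]], delta_rot=[[0, 0, 0], [0, 0, 0], [0, 0, 0], [0, 0, 0], [0, 0, 0]], fingers=[1, 1, 1, 1, 1])

```text
time_s: 0.93
tcp_pos: [0.4671, -0.223, 0.2422]
tcp_rot: [0.0, 0.973, 0.23, -0.0]
force: [-0.1, 0.7, 0.3]
grip_width: 0.0852
```

>>> drive_tool(offset=[[0, 0, 10], [0, 0, 10], [0, 0, 10], [0, 0, 10], [0, 0, 10]], delta_rot=[[0, 0, -6], [0, 0, -6], [0, 0, -6], [0, 0, -6], [0, 0, -6]], fingers=[1, 1, 1, 1, 1])

```text
time_s: 1.35
tcp_pos: [0.4667, -0.2246, 0.1916]
tcp_rot: [-0.0, 0.879, 0.476, -0.0]
force: [0.4, -0.2, -0.7]
grip_width: 0.0855
```

>>> drive_tool(offset=[[0, 0, 10], [0, 0, 10], [0, 0, 10], [0, 0, 10], [0, 0, 10]], delta_rot=[[0, 0, -6], [0, 0, -6], [0, 0, -6], [0, 0, -6], [0, 0, -6]], fingers=[1, 1, 1, 1, 1])

```text
time_s: 1.77
tcp_pos: [0.4666, -0.2248, 0.1416]
tcp_rot: [-0.0, 0.726, 0.688, -0.0]
force: [0.2, 0.0, 0.1]
grip_width: 0.0857
```

```bash
python3 - <<'E'
from h import *
from cell import sensors
o=sensors.get_obs(); print(o["time_s"],o["tcp_pos"],o["joint_positions"].round(2),o["force"],plan(o,[.467,-.2235,.06],-4))
E
```

```text
1.7667 [ 0.46662749 -0.22477085  0.14155487] [ 1.01  0.47 -0.76  1.96  0.42  0.87 -0.03] [0.21565416 0.03887137 0.11120689] ('tool off mm', array([ 1.3,  0.3, 81.6]), 'final-axes off', array([ 1.3,  0.3, 81.6]), 'rotvec', array([-0.03, -0.02,  0.87]))
```

>>> drive_tool(offset=[[1, 0, 26], [0, 0, 26], [0, 0, 26], [0, 0, 20], [0, 0, 8]], delta_rot=[[0, 0, 0.9], [0, 0, 0], [0, 0, 0], [0, 0, 0], [0, 0, 0]], fingers=[1, 1, 1, 1, 1])

```text
time_s: 2.18
tcp_pos: [0.4648, -0.223, 0.0334]
tcp_rot: [-0.002, 0.733, 0.68, -0.001]
force: [0.1, -0.2, -0.4]
grip_width: 0.085
```

```bash
python3 - <<'E'
from h import *
from cell import sensors,camera
o=sensors.get_obs(); print(o["time_s"],o["tcp_pos"],o["force"])
a=camera("top")["image"][220:310,370:490];b=camera("side")["image"][200:320,370:510]
a=cv2.resize(a,(400,300),interpolation=2);b=cv2.resize(b,(400,343),interpolation=2)[:300]
cv2.imwrite("pics/g1.png",np.hstack([a,b]))
E
```

```text
2.1833 [ 0.46481501 -0.22303251  0.03337719] [ 0.14430292 -0.24075718 -0.42098623]
```

View pics/g1.png

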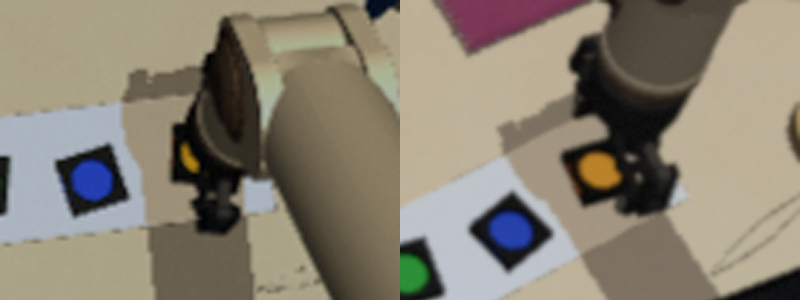

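```bash
python3 - <<'E'
from h import *
for n,b,s in(("side",(370,200),400/140),("top",(370,220),400/120)):
    c=load(n+"0"); Ti=np.linalg.inv(c["T"])
    for nm,p in(("filt",[.467,-.2235,.018]),("tip near",[.4248,-.223,.036]),("tip far",[.5048,-.223,.036]),("near y-20",[.4248,-.243,.036])):
        q=Ti[:3,:3]@p+Ti[:3,3]; print(n,nm,((c["fx"]*q[0]/q[2]+c["cx"]-b[0])*s).round(),((c["fy"]*q[1]/q[2]+c["cy"]-b[1])*s).round())
E
```

```text
side filt 199.0 164.0
side tip near 226.0 198.0
side tip far 182.0 118.0
side near y-20 247.0 190.0
top filt 201.0 153.0
top tip near 206.0 200.0
top tip far 203.0 106.0
top near y-20 229.0 200.0
```

>>> drive_tool(offset=[[0, 1, 8], [0, 1, 7], [0, 0, 4], [0, 0, 0], [0, 0, 0]], delta_rot=[[0, 0, 0], [0, 0, 0], [0, 0, 0], [0, 0, 0], [0, 0, 0]], fingers=[1, 1, 1, 1, 1])

```text
time_s: 2.7
tcp_pos: [0.4691, -0.2241, 0.0175]
tcp_rot: [0.0, 0.733, 0.68, -0.0]
force: [-0.4, -0.9, 0.5]
grip_width: 0.0853
```

>>> drive_tool(offset=[[0, 0, 0], [0, 0, 0], [0, 0, 0], [0, 0, 0], [0, 0, 0]], delta_rot=[[0, 0, 0], [0, 0, 0], [0, 0, 0], [0, 0, 0], [0, 0, 0]], fingers=[0.3, -0.3, -1, -1, -1])

```text
time_s: 3.12
tcp_pos: [0.4693, -0.2242, 0.0179]
tcp_rot: [0.0, 0.733, 0.68, -0.0]
force: [-1.5, 0.9, 5.8]
grip_width: 0.0492
```

>>> drive_tool(offset=[[0, 0, 0], [0, 0, 0], [0, 0, 0]], delta_rot=[[0, 0, 0], [0, 0, 0], [0, 0, 0]], fingers=[-1, -1, -1])

```text
time_s: 3.37
tcp_pos: [0.4693, -0.2242, 0.0179]
tcp_rot: [0.0, 0.733, 0.68, -0.0]
force: [-1.8, 0.7, 5.3]
grip_width: 0.0487
```

>>> drive_tool(offset=[[0, 0, -5], [0, 0, -15], [0, 0, -30], [0, 0, -35], [0, 0, -35]], delta_rot=[[0, 0, 0], [0, 0, 0], [0, 0, 0], [0, 0, 0], [0, 0, 0]], fingers=[-1, -1, -1, -1, -1])

```text
time_s: 3.78
tcp_pos: [0.4681, -0.2233, 0.1381]
tcp_rot: [-0.001, 0.733, 0.68, -0.0]
force: [1.2, -1.0, 0.1]
grip_width: 0.0489
```

```bash
python3 - <<'E'
from h import *
from cell import sensors
o=sensors.get_obs(); print(o["time_s"],o["tcp_pos"],o["grip_width"],o["force"],plan(o,[.4655,.242,.138],34.1))
E
```

```text
3.7833 [ 0.46812848 -0.22333113  0.1380778 ] 0.04888776992768094 [ 1.19144096 -1.03426313  0.07780317] ('tool off mm', array([463.8, -37.4,   0.8]), 'final-axes off', array([3.868e+02, 2.587e+02, 1.000e-01]), 'rotvec', array([ -0.07,  -0.12, -38.39]))
```

>>> drive_tool(offset=[[34, -3, 0], [34, -3, 0], [34, -3, 0], [34, -3, 0], [34, -3, 0]], delta_rot=[[0, 0, 0], [0, 0, 0], [0, 0, 0], [0, 0, 0], [0, 0, 0]], fingers=[-1, -1, -1, -1, -1])

```text
time_s: 4.2
tcp_pos: [0.4664, -0.0521, 0.1376]
tcp_rot: [0.0, 0.734, 0.68, 0.0]
force: [0.9, -0.8, -1.4]
grip_width: 0.0487
```

>>> drive_tool(offset=[[34, -3, 0], [34, -3, 0], [34, -3, 0], [34, -3, 0], [34, -3, 0]], delta_rot=[[0, 0, 0], [0, 0, 0], [0, 0, 0], [0, 0, 0], [0, 0, 0]], fingers=[-1, -1, -1, -1, -1])

```text
time_s: 4.62
tcp_pos: [0.4643, 0.1187, 0.1375]
tcp_rot: [0.0, 0.733, 0.68, -0.0]
force: [0.6, -0.2, 0.2]
grip_width: 0.0487
```

>>> drive_tool(offset=[[34, -3, 0], [20, -1, 0], [0, 0, 0], [0, 0, 0], [0, 0, 0]], delta_rot=[[0, 0, 0], [0, 0, 0], [0, 0, -6.4], [0, 0, -6.4], [0, 0, -6.4]], fingers=[-1, -1, -1, -1, -1])

```text
time_s: 5.03
tcp_pos: [0.4643, 0.1723, 0.1374]
tcp_rot: [0.0, 0.607, 0.795, -0.0]
force: [-0.6, -0.3, -0.8]
grip_width: 0.049
```

>>> drive_tool(offset=[[0, 0, 0], [0, 0, 0], [0, 0, 0], [0, 0, 0]], delta_rot=[[0, 0, -6.4], [0, 0, -6.4], [0, 0, -6.4], [0, 0, 0]], fingers=[-1, -1, -1, -1])

```text
time_s: 5.37
tcp_pos: [0.4645, 0.1712, 0.1372]
tcp_rot: [-0.0, 0.467, 0.884, -0.0]
force: [-0.4, -0.1, -1.5]
grip_width: 0.0488
```

```bash
python3 - <<'E'
from h import *
from cell import sensors,camera
o=sensors.get_obs(); print(o["time_s"],o["tcp_pos"],o["joint_positions"].round(2),o["grip_width"],o["force"],plan(o,[.4655,.242,.138],34.1))
C={n:camera(n) for n in("top","side")}
for n in C: np.savez(n+"1.npz",**C[n])
a=cv2.resize(C["top"]["image"][170:320,190:390],(400,300),interpolation=2);b=cv2.resize(C["side"]["image"][190:370,150:390],(400,300),interpolation=2)
cv2.imwrite("pics/g2.png",np.hstack([a,b]))
E
```

```text
5.3667 [0.46453199 0.17124518 0.13720368] [ 0.38  0.53 -0.98  2.01  0.57  0.9  -0.31] 0.048848180913431884 [-0.35979164 -0.06778321 -1.48932652] ('tool off mm', array([57.9, 40.7, -0.8]), 'final-axes off', array([58. , 40.5, -0.8]), 'rotvec', array([-0.02, -0.03,  0.19]))
```

View pics/g2.png

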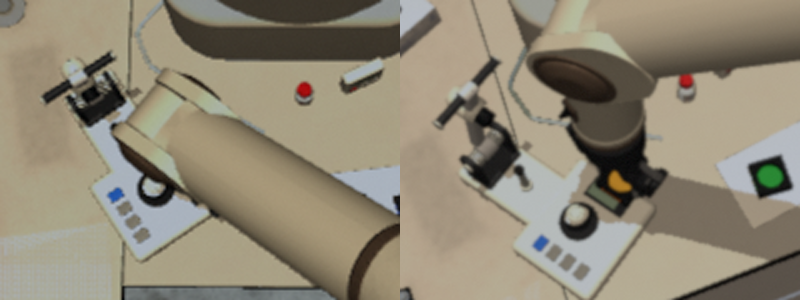

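```bash
python3 - <<'E'
from h import *
from scipy.spatial import cKDTree
c=load("side1"); im=c["image"]; h=cv2.cvtColor(im,cv2.COLOR_BGR2HSV)
b=(255,300,280,320)
crop=im[b[2]:b[3],b[0]:b[1]]; cv2.imwrite("pics/g3.png",cv2.resize(crop,None,fx=14,fy=14,interpolation=2))
m=(h[...,0]>5)&(h[...,0]<25)&(h[...,1]>170)&(h[...,2]>110); m[:280]=0;m[:,:255]=0;m[325:]=0;m[:,310:]=0
ys,xs=np.nonzero(m); q=np.array([atz(c,x,y,.1285) for x,y in zip(xs,ys)]); print(len(xs),q.mean(0),cv2.minEnclosingCircle((q[:,:2]*1000).astype(np.float32)))
a=np.radians(34.1); ex=np.array([np.cos(a),np.sin(a)]);ey=np.array([-ex[1],ex[0]]); tcp=np.array([.4645,.1712])
d=q[:,:2]-tcp; print("dens-frame rel TCP X",np.percentile(d@ex*1000,[1,50,99]).round(1),"Y",np.percentile(d@ey*1000,[1,50,99]).round(1))
# clearance
A=[];H=[]
for n in("top","side"):
    P0=cloud(load(n+"0")); P1=cloud(load(n+"1")); D0=load(n+"0")["depth"];D1=load(n+"1")["depth"]
    X=P1.reshape(-1,3); rel=X-[.4645,.1712,0]; new=(abs(D0-D1)>.02).ravel()&(D1.ravel()>0)&(D0.ravel()>0)
    s=new&(np.hypot(rel[:,0],rel[:,1])<.22)&(X[:,2]>.12)&(X[:,2]<.6); A.append(X[s])
    Y=P0.reshape(-1,3); r=Y[:,:2]-[.4655,.242]; s=(r@ex>.07)&(r@ex<.2)&(abs(r@ey)<.06)&(Y[:,2]>.06)&(Y[:,2]<.32); H.append(Y[s])
A=np.vstack(A);H=np.vstack(H); t=cKDTree(H)
for dz in(.0,-.05):
    dd,i=t.query(A+[.001,.0708,dz]); k=dd.argmin(); print("min clearance",dz,dd[k],A[k],H[i[k]])
E
```

```text
92 [0.46252579 0.17780336 0.1285    ] ((464.6099853515625, 173.6083984375), 15.815751075744629)
dens-frame rel TCP X [-14.    2.8  16.2] Y [-2.3  6.2 15.2]
min clearance 0.0 0.036717191886832215 [0.51215969 0.21792713 0.22948122] [0.54513362 0.30523392 0.23678501]
min clearance -0.05 0.05004108042425163 [0.50044445 0.21167973 0.17904436] [0.53831336 0.29136311 0.09639656]
```

View pics/g3.png

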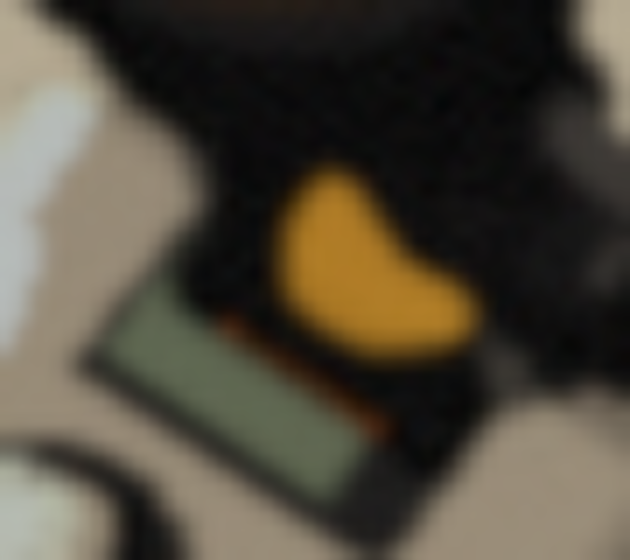

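```bash
python3 - <<'E'
from h import *
c=load("side1");a=np.radians(34.1); ex=np.array([np.cos(a),np.sin(a)]);ey=np.array([-ex[1],ex[0]])
for nm,u,v,z in(("stripe L",215,318,.1297),("stripe R",395,425,.1297),("mid",305,375,.1297),("circ L edge(rim top)",275,255,.137),("circ bottom",380,360,.137),("circR",480,310,.137),("frontcorner low",375,480,.137),("glass-top tip",335,160,.1285)):
    p=atz(c,u/14-.5+.5/14+255,v/14-.5+.5/14+280,z)[:2]-[.4645,.1712]; print(nm,(p@ex*1000).round(1),(p@ey*1000).round(1))
c=load("side0")
# port glow/dark ring centre in side and top at z=.07
for n,b in(("side0",(235,285,295,345)),("top0",(250,287,245,283))):
    c=load(n);h=cv2.cvtColor(c["image"],cv2.COLOR_BGR2HSV); s=c["image"][b[2]:b[3],b[0]:b[1]]
    m=(s.max(-1)<75).astype(np.uint8);k=max(cv2.findContours(m,0,2)[0],key=cv2.contourArea);k=cv2.convexHull(k)[:,0]
    q=np.array([atz(c,p[0]+b[0],p[1]+b[2],.07)[:2] for p in k]);print(n,"dark hull",cv2.minEnclosingCircle((q*1000).astype(np.float32)))
    m=(s.min(-1)>150).astype(np.uint8); n_,L,st,ce=cv2.connectedComponentsWithStats(m)
    for i in range(1,n_):
        if 20<st[i,4]<400 and abs(ce[i]-25).max()<12: print(" light",st[i],atz(c,*(ce[i]+[b[0],b[2]]),.07))
E
```

```text
stripe L 16.5 25.0
stripe R -16.1 23.2
mid -0.2 24.5
circ L edge(rim top) 12.9 13.7
circ bottom -10.1 18.0
circR -17.7 3.2
frontcorner low -20.8 33.5
glass-top tip 17.3 -5.9
side0 dark hull ((453.28900146484375, 241.101806640625), 24.141847610473633)
 light [15 18 12 10 76] [0.4652504  0.24147764 0.07      ]
top0 dark hull ((464.73883056640625, 237.2315673828125), 25.02689552307129)
 light [12 13 10  9 64] [0.46871623 0.2414409  0.07      ]
```

>>> drive_tool(offset=[[14.5, 10.2, 0], [14.5, 10.2, 0], [14.5, 10.2, 0], [14.5, 10.2, 0], [0, 0, 0]], delta_rot=[[0, 0, 0.2], [0, 0, 0], [0, 0, 0], [0, 0, 0], [0, 0, 0]], fingers=[-1, -1, -1, -1, -1])

```text
time_s: 5.88
tcp_pos: [0.4658, 0.2467, 0.1381]
tcp_rot: [-0.0, 0.47, 0.883, 0.002]
force: [0.0, -0.0, 0.2]
grip_width: 0.0487
```

>>> drive_tool(offset=[[0, 0, 12], [0, 0, 14], [0, 0, 12], [0, 0, 6], [0, 0, 0]], delta_rot=[[0, 0, 0], [0, 0, 0], [0, 0, 0], [0, 0, 0], [0, 0, 0]], fingers=[-1, -1, -1, -1, -1])

```text
time_s: 6.3
tcp_pos: [0.4649, 0.2405, 0.0908]
tcp_rot: [-0.001, 0.471, 0.882, -0.002]
force: [0.4, 0.1, -0.2]
grip_width: 0.0489
```

```bash
python3 - <<'E'
from h import *
from cell import sensors
o=sensors.get_obs(); print(o["time_s"],o["tcp_pos"],o["force"],plan(o,[.4655,.242,.085],34.1))
E
```

```text
6.3 [0.464918   0.24050446 0.09084121] [ 0.42723372  0.10145689 -0.23519281] ('tool off mm', array([0.9, 1.3, 5.8]), 'final-axes off', array([0.9, 1.3, 5.8]), 'rotvec', array([-0.25, -0.02, -0.3 ]))
```

>>> drive_tool(offset=[[0, 0, 2], [0, 0, 1], [0, 0, 0], [0, 0, 0]], delta_rot=[[0, 0, 0], [0, 0, 0], [0, 0, 0], [0, 0, 0]], fingers=[-1, -1, -1, -1])

```text
time_s: 6.63
tcp_pos: [0.4666, 0.2425, 0.0907]
tcp_rot: [0.0, 0.471, 0.882, 0.0]
force: [-0.9, -0.2, -0.9]
grip_width: 0.0483
```

```bash
python3 - <<'E'
from h import *
from cell import sensors,camera
o=sensors.get_obs(); print(o["time_s"],o["tcp_pos"],o["force"],plan(o,[.4655,.242,.085],34.1))
C={n:camera(n) for n in("top","side")}
cv2.imwrite("pics/g4.png",cv2.resize(C["side"]["image"][275:350,215:315],(800,600),interpolation=2)); np.savez("side2.npz",**C["side"])
E
```

```text
6.6333 [0.46658458 0.24247782 0.0906758 ] [-0.92044227 -0.18561026 -0.93540794] ('tool off mm', array([ 0.2, -1.2,  5.7]), 'final-axes off', array([ 0.2, -1.2,  5.7]), 'rotvec', array([ 0.04,  0.01, -0.23]))
```

View pics/g4.png

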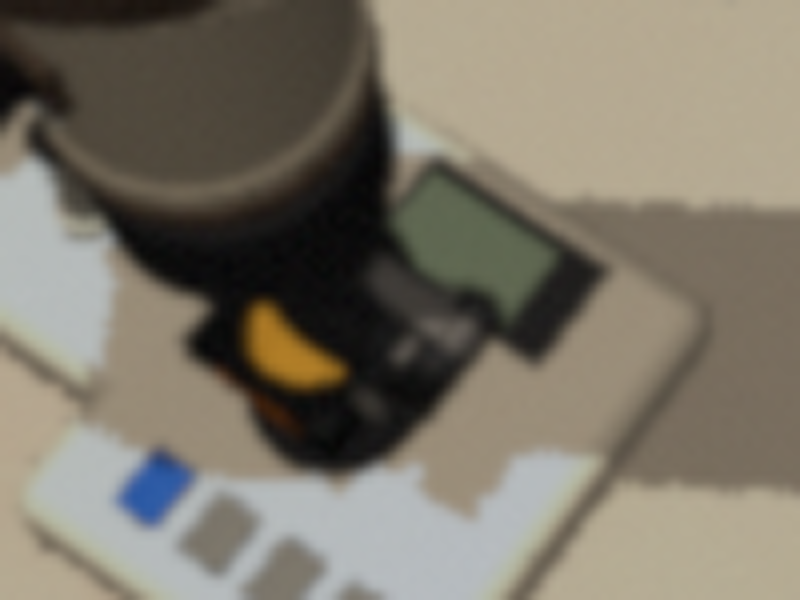

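>>> drive_tool(offset=[[0, -1, 2], [0, 0, 1], [0, 0, 1], [0, 0, 0], [0, 0, 0]], delta_rot=[[0, 0, 0], [0, 0, 0], [0, 0, 0], [0, 0, 0], [0, 0, 0]], fingers=[-1, -1, -1, -1, -1])

```text
time_s: 7.15
tcp_pos: [0.4654, 0.2417, 0.0862]
tcp_rot: [-0.0, 0.47, 0.882, -0.0]
force: [0.6, 0.3, -1.1]
grip_width: 0.049
```

>>> drive_tool(offset=[[0, 0, 0.8], [0, 0, 0], [0, 0, 0.8], [0, 0, 0]], delta_rot=[[0, 0, 0], [0, 0, 0], [0, 0, 0], [0, 0, 0]], fingers=[-1, -1, -1, -1])

```text
time_s: 7.48
tcp_pos: [0.4655, 0.2418, 0.0849]
tcp_rot: [0.0, 0.47, 0.882, -0.0]
force: [-0.4, 0.1, 1.9]
grip_width: 0.0485
```

>>> drive_tool(offset=[[0, 0, 0.6], [0, 0, 0], [0, 0, 0]], delta_rot=[[0, 0, 0], [0, 0, 0], [0, 0, 0]], fingers=[-1, -1, -1])

```text
time_s: 7.73
tcp_pos: [0.4656, 0.2419, 0.0849]
tcp_rot: [0.0, 0.47, 0.882, -0.0]
force: [-3.5, -2.2, 8.3]
grip_width: 0.0488
```

>>> drive_tool(offset=[[0, 0, 0], [0, 0, 0], [0, 0, 0], [0, 0, 0], [0, 0, 0]], delta_rot=[[0, 0, 0], [0, 0, 0], [0, 0, 0], [0, 0, 0], [0, 0, 0]], fingers=[0.4, 0.7, 1, 1, 1])

```text
time_s: 8.15
tcp_pos: [0.4654, 0.2418, 0.084]
tcp_rot: [-0.0, 0.47, 0.882, -0.0]
force: [0.6, 0.2, 0.3]
grip_width: 0.0857
```

>>> drive_tool(offset=[[0, 0, -4], [0, 0, -8], [0, 0, -15], [0, 0, -15], [0, 0, -20]], delta_rot=[[0, 0, 0], [0, 0, 0], [0, 0, 0], [0, 0, 0], [0, 0, 0]], fingers=[1, 1, 1, 1, 1])

```text
time_s: 8.57
tcp_pos: [0.4652, 0.2418, 0.1476]
tcp_rot: [-0.0, 0.47, 0.883, -0.0]
force: [0.8, -0.5, -0.1]
grip_width: 0.0854
```

>>> drive_tool(offset=[[0, -20, -30], [0, -20, -38], [0, -20, -38], [0, -10, -38], [0, 0, -38]], delta_rot=[[0, 0, 0], [0, 0, 0], [0, 0, 0], [0, 0, 0], [0, 0, 0]], fingers=[1, 1, 1, 1, 1])

```text
time_s: 8.98
tcp_pos: [0.4055, 0.2033, 0.3276]
tcp_rot: [0.0, 0.469, 0.883, -0.002]
force: [1.7, -1.3, 0.3]
grip_width: 0.0856
```

>>> drive_tool(offset=[[0, 0, -38], [0, 0, 0]], delta_rot=[[0, 0, 0], [0, 0, 0]], fingers=[0.6, 0.6])

```text
time_s: 9.15
tcp_pos: [0.4106, 0.2066, 0.3713]
tcp_rot: [0.005, 0.47, 0.883, 0.003]
force: [1.2, 1.0, -0.3]
grip_width: 0.0685
```

```bash
python3 - <<'E'
from h import *
from cell import sensors,camera
o=sensors.get_obs(); print(o["time_s"],o["tcp_pos"],o["force"],o["grip_width"])
a=np.radians(34.1); ex=np.array([np.cos(a),np.sin(a),0]);ey=np.array([-ex[1],ex[0],0])
print(plan(o,np.array([.4655,.242,.365])+.117*ex+.033*ey,34.1))
C={n:camera(n) for n in("top","side")}
for n in C: np.savez(n+"3.npz",**C[n])
p=cv2.resize(C["side"]["image"][200:350,150:310],(640,600),interpolation=2);cv2.imwrite("pics/g5.png",p)
c=C["side"];h=cv2.cvtColor(c["image"],cv2.COLOR_BGR2HSV);m=(h[...,0]>5)&(h[...,0]<28)&(h[...,1]>150)&(h[...,2]>90)
m[:295]=0;m[345:]=0;m[:,:235]=0;m[:,285:]=0;ys,xs=np.nonzero(m)
q=np.array([atz(c,x,y,.076) for x,y in zip(xs,ys)])[:,:2]-[.4655,.242]
if len(q): print(len(q),"X",np.percentile(q@ex[:2]*1e3,[2,50,98]),"Y",np.percentile(q@ey[:2]*1e3,[2,50,98]))
E
```

```text
9.15 [0.41058159 0.2065626  0.37130966] [ 1.20236493  0.97155281 -0.26292713] 0.06847730110020983
('tool off mm', array([ 32. , 182.2,   7.9]), 'final-axes off', array([ 31.6, 182.3,   6.3]), 'rotvec', array([ 0.57,  0.34, -0.14]))
193 X [-15.01902579   0.38905601  16.09838442] Y [-16.10635275  -0.19752554  15.32873426]
```

View pics/g5.png

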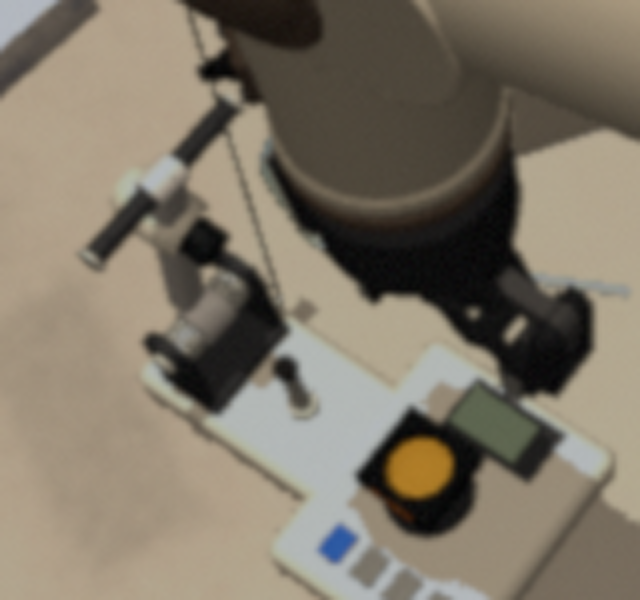

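>>> drive_tool(offset=[[5.3, 30.4, 0], [5.3, 30.4, 0], [5.3, 30.4, 0], [5.3, 30.4, 0], [5.3, 30.4, 0]], delta_rot=[[0, 0, 0], [0, 0, 0], [0, 0, 0], [0, 0, 0], [0, 0, 0]], fingers=[0.6, 0.6, 0.6, 0.6, 0.6])

```text
time_s: 9.67
tcp_pos: [0.5199, 0.3109, 0.362]
tcp_rot: [-0.001, 0.47, 0.883, -0.002]
force: [0.2, -0.3, 1.4]
grip_width: 0.068
```

>>> drive_tool(offset=[[5.3, 30.4, 0], [0, 0, 0], [0, 0, 0]], delta_rot=[[0, 0, 0], [0, 0, 0], [0, 0, 0]], fingers=[0.6, 0.6, 0.6])

```text
time_s: 9.92
tcp_pos: [0.5409, 0.3331, 0.3616]
tcp_rot: [-0.002, 0.469, 0.883, -0.001]
force: [-0.8, -0.4, 0.2]
grip_width: 0.0684
```

```bash
python3 - <<'E'
from h import *
from cell import sensors,camera
o=sensors.get_obs(); print(o["time_s"],o["tcp_pos"],o["force"],o["joint_positions"].round(2))
a=np.radians(34.1); ex=np.array([np.cos(a),np.sin(a),0]);ey=np.array([-ex[1],ex[0],0])
print(plan(o,np.array([.4655,.242,.285])+.117*ex+.033*ey,34.1))
a=camera("side")["image"][130:310,110:350]; b=camera("top")["image"][120:300,150:390]
cv2.imwrite("pics/g6.png",np.hstack([cv2.resize(k,(400,300),interpolation=2) for k in(a,b)]))
E
```

```text
9.9167 [0.54088047 0.33312325 0.3616275 ] [-0.79186202 -0.40080184  0.18087502] [ 0.11  0.57 -1.09  1.42  0.5   1.45 -0.37]
('tool off mm', array([-0.4,  3.8, 76.6]), 'final-axes off', array([-0.2,  3.5, 76.6]), 'rotvec', array([-0.22, -0.15, -0.04]))
```

View pics/g6.png

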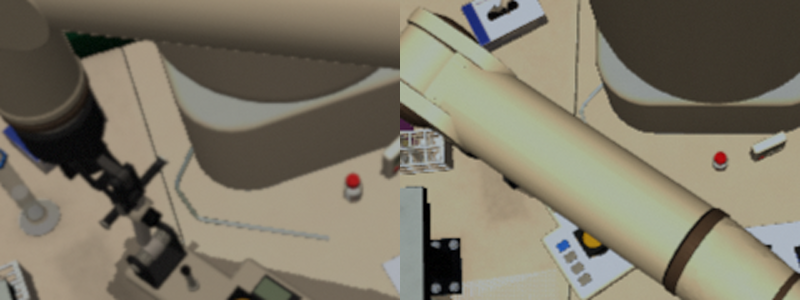

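>>> drive_tool(offset=[[0, 3.5, 15], [0, 0, 20], [0, 0, 20], [0, 0, 15], [0, 0, 6]], delta_rot=[[0, 0, 0], [0, 0, 0], [0, 0, 0], [0, 0, 0], [0, 0, 0]], fingers=[0.6, 0.6, 0.6, 0.6, 0.6])

```text
time_s: 10.43
tcp_pos: [0.544, 0.3309, 0.285]
tcp_rot: [-0.0, 0.471, 0.882, -0.002]
force: [-0.8, -0.2, -0.5]
grip_width: 0.068
```

>>> drive_tool(offset=[[0, 0, 0], [0, 0, 0]], delta_rot=[[0, 0, 0], [0, 0, 0]], fingers=[0.6, 0.6])

```text
time_s: 10.6
tcp_pos: [0.545, 0.3328, 0.2882]
tcp_rot: [0.0, 0.471, 0.882, -0.0]
force: [-0.0, -0.1, 0.8]
grip_width: 0.0682
```

```bash
python3 - <<'E'
from h import *
from cell import sensors,camera
o=sensors.get_obs(); print(o["time_s"],o["tcp_pos"],o["force"])
a=np.radians(34.1); ex=np.array([np.cos(a),np.sin(a),0]);ey=np.array([-ex[1],ex[0],0])
print(plan(o,np.array([.4655,.242,.285])+.117*ex+.033*ey,34.1))
a=camera("side")["image"][200:290,145:265]
cv2.imwrite("pics/g7.png",cv2.resize(a,(800,600),interpolation=2))
E
```

```text
10.6 [0.54496804 0.33282917 0.2882361 ] [-0.04527182 -0.05058472  0.83680094]
('tool off mm', array([2.3, 0.3, 3.2]), 'final-axes off', array([2.3, 0.3, 3.2]), 'rotvec', array([ 0.01,  0.03, -0.25]))
```

View pics/g7.png

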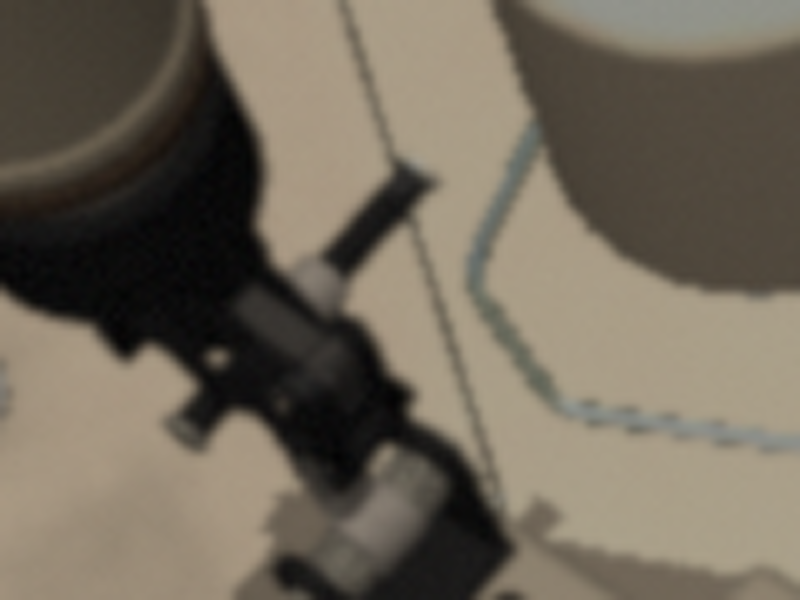

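>>> drive_tool(offset=[[2, 0, 3], [0, 0, 0], [0, 0, 0], [0, 0, 0], [0, 0, 0]], delta_rot=[[0, 0, 0], [0, 0, 0], [0, 0, 0], [0, 0, 0], [0, 0, 0]], fingers=[0.3, 0, -0.3, -0.6, -1], newtons=60)

```text
time_s: 11.07
tcp_pos: [0.5443, 0.3355, 0.2854]
tcp_rot: [0.0, 0.47, 0.882, 0.001]
force: [2.2, 2.0, 0.3]
grip_width: 0.0102
```

>>> drive_tool(offset=[[0, 0, 0], [0, 0, 0], [0, 0, 0], [0, 0, 0]], delta_rot=[[0, 0, 0], [0, 0, 0], [0, 0, 0], [0, 0, 0]], fingers=[-1, -1, -1, -1])

```text
time_s: 11.4
tcp_pos: [0.5442, 0.3355, 0.2854]
tcp_rot: [0.0, 0.47, 0.882, 0.001]
force: [1.6, 2.3, 2.3]
grip_width: 0.0104
```

```bash
python3 - <<'E'
from h import *
from cell import sensors,camera
o=sensors.get_obs(); print(o["time_s"],o["tcp_pos"],o["force"],o["grip_width"])
a=np.radians(34.1); ex=np.array([np.cos(a),np.sin(a),0]);ey=np.array([-ex[1],ex[0],0])
g=o["tcp_pos"]+[0,0,.008]; d=g-[.4655,.242,0]; X,Y,Z=d@ex,d@ey,g[2]; print("grasp X,Y,Z",X,Y,Z)
r=np.hypot(.15-X,Z-.09); th=np.arctan2(Z-.09,.15-X); print("r,th",r,th)
# arc: rows, tool y=+X, z=-Z ; end elevation atan2(13,~204.6)
e=np.arctan2(.013,.2046); A=np.linspace(th,e,28); R_=.205
p=np.stack([.15-R_*np.cos(A),.09+R_*np.sin(A)],1)*1e3; s=np.diff(p,axis=0)
print([[round(x,1),round(-z,1)] for x,z in s])
E
```

```text
11.4 [0.5441767  0.33551785 0.28535249] [1.56518463 2.25753082 2.30681764] 0.010393213208615745
grasp X,Y,Z 0.11757880886783936 0.03332919945652242 0.29335249365872207
r,th 0.20592078649725648 1.4126935145244157
[[np.float64(-10.1), np.float64(1.9)], [np.float64(-10.0), np.float64(2.4)], [np.float64(-9.8), np.float64(2.9)], [np.float64(-9.7), np.float64(3.3)], [np.float64(-9.5), np.float64(3.8)], [np.float64(-9.3), np.float64(4.3)], [np.float64(-9.1), np.float64(4.8)], [np.float64(-8.8), np.float64(5.2)], [np.float64(-8.6), np.float64(5.6)], [np.float64(-8.3), np.float64(6.1)], [np.float64(-7.9), np.float64(6.5)], [np.float64(-7.6), np.float64(6.9)], [np.float64(-7.3), np.float64(7.2)], [np.float64(-6.9), np.float64(7.6)], [np.float64(-6.5), np.float64(7.9)], [np.float64(-6.1), np.float64(8.2)], [np.float64(-5.7), np.float64(8.5)], [np.float64(-5.3), np.float64(8.8)], [np.float64(-4.8), np.float64(9.0)], [np.float64(-4.3), np.float64(9.3)], [np.float64(-3.9), np.float64(9.5)], [np.float64(-3.4), np.float64(9.7)], [np.float64(-2.9), np.float64(9.8)], [np.float64(-2.4), np.float64(10.0)], [np.float64(-1.9), np.float64(10.1)], [np.float64(-1.4), np.float64(10.1)], [np.float64(-0.9), np.float64(10.2)]]
```

>>> drive_tool(offset=[[0, -10.1, 1.9], [0, -10, 2.4], [0, -9.8, 2.9], [0, -9.7, 3.3], [0, -9.5, 3.8]], delta_rot=[[0, 0, 0], [0, 0, 0], [0, 0, 0], [0, 0, 0], [0, 0, 0]], fingers=[-1, -1, -1, -1, -1])

```text
time_s: 11.82
tcp_pos: [0.5043, 0.3081, 0.2718]
tcp_rot: [0.001, 0.471, 0.882, 0.002]
force: [5.2, 1.5, 5.4]
grip_width: 0.0098
```

>>> drive_tool(offset=[[0, -9.3, 4.3], [0, -9.1, 4.8], [0, -8.8, 5.2], [0, -8.6, 5.6], [0, -8.3, 6.1]], delta_rot=[[0, 0, 0], [0, 0, 0], [0, 0, 0], [0, 0, 0], [0, 0, 0]], fingers=[-1, -1, -1, -1, -1])

```text
time_s: 12.23
tcp_pos: [0.4681, 0.2832, 0.2452]
tcp_rot: [0.001, 0.471, 0.882, 0.002]
force: [5.4, 1.5, 2.4]
grip_width: 0.0097
```

```bash
cat >> h.py <<'E'
def arc(o):
    a=np.radians(34.1); ex=np.array([np.cos(a),np.sin(a),0]);ey=np.array([-ex[1],ex[0],0])
    g=o["tcp_pos"]+[0,0,.008]; d=g-[.4655,.242,0]; X,Y,Z=d@ex,d@ey,g[2]
    return "t",o["time_s"],"XYZ",np.round([X,Y,Z],4),"r",np.hypot(.15-X,Z-.09).round(4),"th",np.arctan2(Z-.09,.15-X).round(4),"F",o["force"].round(1),o["grip_width"],o["joint_positions"].round(2)
E
python3 -c "
from h import *
from cell import sensors
print(arc(sensors.get_obs()))"
```

```text
('t', 12.2333, 'XYZ', array([0.0253, 0.0327, 0.2532]), 'r', np.float64(0.2054), 'th', np.float64(0.9185), 'F', array([5.4, 1.5, 2.4]), 0.009666327302188134, array([ 0.26,  0.51, -1.12,  1.8 ,  0.5 ,  1.15, -0.43]))
```

>>> drive_tool(offset=[[0, -7.9, 6.5], [0, -7.6, 6.9], [0, -7.3, 7.2], [0, -6.9, 7.6], [0, -6.5, 7.9]], delta_rot=[[0, 0, 0], [0, 0, 0], [0, 0, 0], [0, 0, 0], [0, 0, 0]], fingers=[-1, -1, -1, -1, -1])

```text
time_s: 12.65
tcp_pos: [0.4386, 0.263, 0.209]
tcp_rot: [0.002, 0.471, 0.882, 0.002]
force: [7.7, 1.4, -0.3]
grip_width: 0.0098
```

>>> drive_tool(offset=[[0, -6.1, 8.2], [0, -5.7, 8.5], [0, -5.3, 8.8], [0, -4.8, 9], [0, -4.3, 9.3]], delta_rot=[[0, 0, 0], [0, 0, 0], [0, 0, 0], [0, 0, 0], [0, 0, 0]], fingers=[-1, -1, -1, -1, -1])

```text
time_s: 13.07
tcp_pos: [0.4166, 0.2479, 0.1651]
tcp_rot: [0.002, 0.471, 0.882, 0.001]
force: [6.3, -1.4, 5.5]
grip_width: 0.0098
```

```bash
python3 -c "
from h import *
from cell import sensors
print(arc(sensors.get_obs()))"
```

```text
('t', 13.0667, 'XYZ', array([-0.0372,  0.0324,  0.1731]), 'r', np.float64(0.2048), 'th', np.float64(0.418), 'F', array([ 6.3, -1.4,  5.5]), 0.009823387509670888, array([ 0.29,  0.5 , -1.09,  2.02,  0.55,  0.95, -0.5 ]))
```

Tracking well. I'll finish the arc slowly and watch the force near the stop.

>>> drive_tool(offset=[[0, -3.9, 9.5], [0, -3.4, 9.7], [0, -2.9, 9.8], [0, -2.4, 10], [0, -1.9, 10.1]], delta_rot=[[0, 0, 0], [0, 0, 0], [0, 0, 0], [0, 0, 0], [0, 0, 0]], fingers=[-1, -1, -1, -1, -1])

```text
time_s: 13.48
tcp_pos: [0.4046, 0.2399, 0.116]
tcp_rot: [0.002, 0.471, 0.882, 0.001]
force: [0.5, -3.7, 7.7]
grip_width: 0.0099
```

>>> drive_tool(offset=[[0, -1.2, 6], [0, -0.7, 5], [0, -0.3, 4], [0, -0.2, 3], [0, 0, 0]], delta_rot=[[0, 0, 0], [0, 0, 0], [0, 0, 0], [0, 0, 0], [0, 0, 0]], fingers=[-1, -1, -1, -1, -1])

```text
time_s: 13.9
tcp_pos: [0.4029, 0.2389, 0.0982]
tcp_rot: [0.002, 0.471, 0.882, 0.001]
force: [4.5, -1.5, 8.3]
grip_width: 0.0099
```

```bash
python3 -c "
from h import *
from cell import sensors
print(arc(sensors.get_obs()))"
```

```text
('t', 13.9, 'XYZ', array([-0.0536,  0.0325,  0.1062]), 'r', np.float64(0.2043), 'th', np.float64(0.0793), 'F', array([ 4.5, -1.5,  8.3]), 0.0099461988125082, array([ 0.22,  0.57, -0.99,  2.1 ,  0.67,  0.82, -0.6 ]))
```

>>> drive_tool(offset=[[0, -0.1, 1], [0, 0, 1], [0, 0, 0], [0, 0, 0]], delta_rot=[[0, 0, 0], [0, 0, 0], [0, 0, 0], [0, 0, 0]], fingers=[-1, -1, -1, -1])

```text
time_s: 14.23
tcp_pos: [0.4026, 0.2389, 0.0964]
tcp_rot: [0.001, 0.471, 0.882, 0.001]
force: [5.2, -0.8, 5.7]
grip_width: 0.0099
```

>>> drive_tool(offset=[[0, 0, 1], [0, 0, 0], [0, 0, 0]], delta_rot=[[0, 0, 0], [0, 0, 0], [0, 0, 0]], fingers=[-1, -1, -1])

```text
time_s: 14.48
tcp_pos: [0.4026, 0.2389, 0.0957]
tcp_rot: [0.002, 0.471, 0.882, 0.001]
force: [4.0, -1.9, 10.9]
grip_width: 0.0104
```

>>> drive_tool(offset=[[0, 0, 1], [0, 0, 0], [0, 0, 0]], delta_rot=[[0, 0, 0], [0, 0, 0], [0, 0, 0]], fingers=[-1, -1, -1])

```text
time_s: 14.73
tcp_pos: [0.4025, 0.2389, 0.0951]
tcp_rot: [0.002, 0.471, 0.882, 0.0]
force: [1.7, -3.4, 17.4]
grip_width: 0.0098
```

>>> drive_tool(offset=[[0, 0, 0.8], [0, 0, 0], [0, 0, 0], [0, 0, 0], [0, 0, 0]], delta_rot=[[0, 0, 0], [0, 0, 0], [0, 0, 0], [0, 0, 0], [0, 0, 0]], fingers=[-1, -1, -1, -1, -1])

```text
time_s: 15.15
tcp_pos: [0.4025, 0.2388, 0.0947]
tcp_rot: [0.002, 0.471, 0.882, 0.0]
force: [1.4, -5.1, 21.1]
grip_width: 0.0096
```

```bash
python3 - <<'E'
from h import *
from cell import sensors,camera
C={n:camera(n) for n in("side","top")}
print(arc(sensors.get_obs()))
cv2.imwrite("pics/g8.png",np.hstack([cv2.resize(C["side"]["image"][230:365,170:350],(400,300),interpolation=2),cv2.resize(C["top"]["image"][190:310,200:360],(400,300),interpolation=2)]))
c=C["side"];P=cloud(c)
a=np.radians(34.1); ex=np.array([np.cos(a),np.sin(a),0]);ey=np.array([-ex[1],ex[0],0])
d=P-[.4655,.242,0];X=d@ex;Y=d@ey
for lo,hi in((.015,.03),(.03,.05),(.05,.07),(.07,.09),(.09,.11)):
    s=(X>lo)&(X<hi)&(abs(Y)<.007)&(P[...,2]>.08)&(P[...,2]<.2); print(lo,s.sum(),np.round(np.median(P[...,2][s]),4) if s.any() else None)
s=(abs(X+.055)<.012)&(Y<.0)&(Y>-.055)&(P[...,2]>.08)&(P[...,2]<.13);print("bar right half z top",s.sum(),np.percentile(P[...,2][s],[50,90]) if s.any() else None)
E
```

```text
('t', 15.25, 'XYZ', array([-0.0539,  0.0327,  0.1027]), 'r', np.float64(0.2043), 'th', np.float64(0.0623), 'F', array([ 0.5, -4.1, 21.7]), 0.009978121746653057, array([ 0.21,  0.58, -0.98,  2.1 ,  0.68,  0.82, -0.61]))
0.015 0 None
0.03 0 None
0.05 0 None
0.07 0 None
0.09 0 None
bar right half z top 119 [0.10616542 0.10916676]
```

View pics/g8.png

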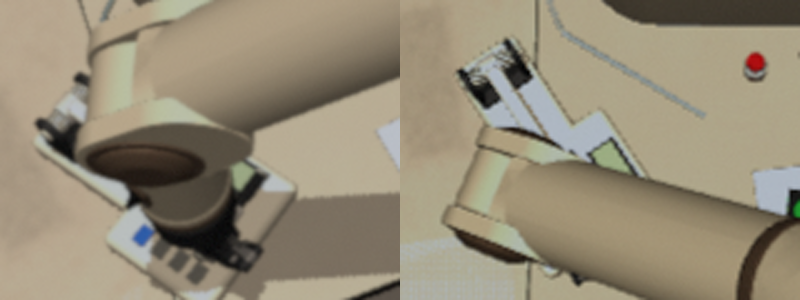

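>>> drive_tool(offset=[[0, 0, 0.8], [0, 0, 0], [0, 0, 0], [0, 0, 0], [0, 0, 0]], delta_rot=[[0, 0, 0], [0, 0, 0], [0, 0, 0], [0, 0, 0], [0, 0, 0]], fingers=[-1, -1, -1, -1, -1])

```text
time_s: 15.67
tcp_pos: [0.4025, 0.2389, 0.0943]
tcp_rot: [0.002, 0.471, 0.882, 0.0]
force: [0.1, -5.4, 26.9]
grip_width: 0.0098
```

```bash
python3 - <<'E'
from h import *
from cell import sensors,camera
a=np.radians(34.1); ex=np.array([np.cos(a),np.sin(a),0]);ey=np.array([-ex[1],ex[0],0])
print(arc(sensors.get_obs()))
for n in("side","top"):
    c=camera(n);P=cloud(c);h=cv2.cvtColor(c["image"],cv2.COLOR_BGR2HSV)
    d=P-[.4655,.242,0];X=d@ex;Y=d@ey
    s=(X<-.04)&(X>-.075)&(Y<-.012)&(Y>-.055)&(P[...,2]>.085)&(P[...,2]<.125)
    if s.sum()>10: print(n,s.sum(),"X",np.percentile(X[s],[5,50,95]).round(4),"z",np.percentile(P[...,2][s],[5,50,90,97]).round(4))
    for lo in np.arange(.0,.14,.015):
        s=(X>lo)&(X<lo+.015)&(abs(Y)<.008)&(P[...,2]>.07)&(P[...,2]<.14)
        if s.sum()>3: print(" arm",lo.round(3),s.sum(),np.percentile(P[...,2][s],[10,50,90]).round(4))
E
```

```text
('t', 15.6667, 'XYZ', array([-0.0539,  0.0327,  0.1023]), 'r', np.float64(0.2043), 'th', np.float64(0.0602), 'F', array([ 0.1, -5.4, 26.9]), 0.009839177195514508, array([ 0.21,  0.58, -0.98,  2.1 ,  0.68,  0.82, -0.61]))
side 100 X [-0.0601 -0.0559 -0.0498] z [0.101  0.106  0.109  0.1101]
 arm 0.12 38 [0.1073 0.1112 0.1138]
 arm 0.135 35 [0.104  0.1101 0.1134]
 arm 0.045 5 [0.1082 0.1105 0.1112]
 arm 0.06 26 [0.1072 0.1095 0.1146]
 arm 0.075 31 [0.1066 0.1099 0.115 ]
 arm 0.09 30 [0.1062 0.1102 0.1151]
 arm 0.105 32 [0.1052 0.1087 0.1143]
 arm 0.12 32 [0.106  0.112  0.1168]
 arm 0.135 25 [0.1055 0.1096 0.1152]
```

>>> drive_tool(offset=[[0, 0, 0], [0, 0, 0], [0, 0, 0], [0, 0, 0], [0, 0, 0]], delta_rot=[[0, 0, 0], [0, 0, 0], [0, 0, 0], [0, 0, 0], [0, 0, 0]], fingers=[-1, -1, -1, -1, -1])

```text
time_s: 16.18
tcp_pos: [0.4025, 0.2388, 0.0943]
tcp_rot: [0.002, 0.471, 0.882, 0.0]
force: [-0.3, -6.3, 27.6]
grip_width: 0.0102
```

```bash
python3 -c "
from h import *
from cell import sensors,ticket
print(arc(sensors.get_obs())); print(ticket.hand_in())"
```

```text
('t', 16.1833, 'XYZ', array([-0.0539,  0.0327,  0.1023]), 'r', np.float64(0.2043), 'th', np.float64(0.0601), 'F', array([-0.3, -6.3, 27.6]), 0.010210458904313376, array([ 0.21,  0.58, -0.98,  2.1 ,  0.68,  0.82, -0.61]))
the job is handed in; nothing more can be done
None
```

I laid the amber filter on the measuring port and let go of it. I then brought the reading arm down by the left half of its handle and handed the job in at about 16.2 s, still holding it down.

- **Filter:** the side camera showed it within about 1 mm of the port's centre after release.
- **Reading arm:** the grasp point was at 0.102 m at the end, against 0.103 m expected at the stop. Depth readings put the bar at about 0.103 m and showed the arm level. The push was steady at about 27 N, well above the spring's 8 N, and more push no longer moved the bar.
- **Not confirmed:** the robot's wrist hid the head and filter in the last picture. That the head sits on the glass is inferred from the bar height and force, not seen.
- **Camera disagreement:** the two cameras differed by about 3 mm in x. I used the side camera because it agreed with where the gripper held the filter.
- **Other objects:** I kept the gripper clear of the other filters, the timer and the vial on every move. I did not measure their positions again at the end.

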